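# Clamp the brass test bar for the bend test

### The arm

A 6-joint arm with a two-finger parallel gripper is mounted at the origin on the work surface. World frame = base frame: x ahead of the robot, y to its left, z up, the work surface at z = 0. Lengths are in m, angles in rad, forces in N, time in s.
With the tool pointing down it reaches from about 0.35 to 0.775 m from the base axis. Payload 5.5 kg.
Tool frame: the origin (TCP) lies at the very end of the fingers, on their centre line; the grasp point (between the pads) lies 19 mm behind it; z points along the fingers, y is the line along which they close (so a half turn about z gives the same grasp; the last joint's range is limited). The gripper opens to 85 mm and grips with 20 to 120 N. Pads are 22 mm wide; open, the fingers measure 114 mm over their backs; the gripper's body (76 mm by 85 mm) begins 54 mm behind the grasp point. The pads swing forward as they close: fully open they stand 13 mm farther back than shut.
Start: joints at [-0.14, 0.313, 0.046, 1.304, 0, 1.431], TCP at [0.575, -0, 0.231] pointing down, gripper open.
Joint ranges: [-2.76, 2.76], [-0.86, 1.69], [-1.03, 1.26], [-2.2, 2.34], [-1.47, 1.5], [-3.14, 3.14]. Speed limits (rad/s): [2.57, 2.57, 3.14, 3.14, 3.14, 3.14].

### API

Orientations are given as a unit quaternion [w, x, y, z].
In Python, from workcell import get_state, read_camera, calibration, hand_in gives the robot as it stands.
- The arm moves only by the tool drive_tool, never from a script. Its argument "deltas" is a list that holds one entry, the list of rows, each a list of 7 numbers: the closure in counts, from 0 (fully open) to 255 (shut), then the shift along the tool's x, y, z in m, then the turn, a rotation vector about the tool's x, y, z in degrees. A call has 1 to 12 rows; each row is the pose to reach, as a shift and turn from the pose commanded when the call began, along the tool's axes at that moment; what a row does not reach only later rows make up. A row lasts 1/8 s, in which the tool goes at most 62.5 mm and 10.7 degrees, less where a joint would pass 70% of its speed; a pose out of reach is approached as far as the arm can. A call with a gripper value outside its range is refused whole. The fingers move at their own pace and stop on an object; "newtons" is the grip in N (left out, the last holds). Time passes only in rows, so rows that repeat a pose let the fingers close. It gives the time, the measured TCP pose, the force, the opening and the grip force at its end, in the units of the state.
- get_state(): the state, without advancing time (a new reading comes with each control period).
- read_camera(name): name is "scene" or "side" or "wrist"; returns (picture, depth): 480x640x3 uint8, red, green, blue; 480x640 float32, m along the optical axis (not along the pixel's ray), 0 where there is no reading.
- calibration(name): a dict with "mtx" (3x3 intrinsics, pixels), "k1" (the pictures are not rectified: a ray, as slopes to the right and down, at radius r is drawn at 1 + k1 r^2 times it, then the intrinsics apply), "world_from_camera" (4x4, takes a point from camera to world coordinates). Camera axes: x right, y up, looking along -z (the intrinsics and any distortion apply to the point x, -y, -z); pixel columns grow to the right and rows downward; lengths in m; the calibration is good to about 2 mm. A picture is of the moment at which its call begins: read the wrist's pose just before it. calibration takes no time and is no camera call; for the wrist camera it gives the pose at the moment of the call.
- hand_in(): hands the job in; it is judged then, once.
The state is a dict: "clock": time; "joint_pos": joint angles; "qvel": joint speeds; "tau": joint torques, N m; "tcp_pos": TCP position; "orientation": TCP orientation; "wrist_force": force on the tool from outside, world axes, zero at the start; "ft_torque": the same for the moment, N m; "finger_gap": finger opening in m; "grip_force": force on a finger pad.
Only numpy, scipy, OpenCV 4.12 (cv2) and the standard library are available. Lean on these libraries where they do the work, as an engineer would, in place of code of your own. Each camera call takes 0.05 s, during which the arm holds its last target. There are 200 camera calls.

### The job

Set up the brass bar for the bend test: take it from the bar rest, lay it in the channel of the screw clamp and slide it fully home against the end stop, under the screw. Then hold the T-handle and turn it clockwise until the rising resistance shows that the bar is firmly clamped (about 0.2 N m more than it takes to turn it freely), without over-tightening, and let go. Leave the other bars, the jars, the bottle and the beaker where they are.

Things in the scene. Friction and masses are not known exactly. Their poses are not given: they have to be found in the camera images.
- brass_bar: brass flat bar, 160 x 25 x 8 mm, 0.2 to 0.35 kg, lying across the two rails of the bar rest; origin at the centre of its underside; x along its length, y across its width, z up; its two ends are alike
- rest: wooden bar rest, fixed: board 150 x 250 x 10 mm with two blue rails along its y, 60 mm apart, 16 mm wide, tops 28 mm above the table. Three bars lie across the rails, along its x, 80 mm apart, in any order; between and outside the rails fingers can reach past a bar's underside. Origin at the centre of its underside
- alu_bar: silvery aluminium bar of the same size on the same rest; origin and axes alike; not to be moved
- plastic_bar: blue plastic bar of the same size on the same rest; origin and axes alike; not to be moved
- clamp: grey screw clamp, bolted down. Origin on the table under the vertical screw axis; x points away from its open front, z up. Base 14 mm thick from x = -135 to +65 mm, 140 mm wide; two 20 mm pillars at y = -48 and +48 mm; crosshead 44 mm (x) by 128 mm (y), 78 to 104 mm above the table, with nuts on it up to 113 mm
- jaw: steel jaw of the clamp, fixed: a channel along x, in line with the clamp's x axis, open to the front. Origin under the screw axis, 6 mm below the channel floor; the floor is 39 to 41 mm above the table. Channel from x = -84 mm to the end stop's face at x = +26 mm; stop 16 mm high; side walls 29 mm apart, 5 mm high, flared over the front 20 mm. x, y as the clamp's
- bar_home (a point): point on the channel floor where the centre of the bar's underside lies when the bar is home: 54 mm before the screw axis, on the channel's middle line. The bar then sticks out 50 mm at the front, with free space under it. Axes as the clamp's
- tscrew: T-handle and screw of the clamp in one piece. Black crossbar 90 mm long (own y), 14 mm wide (own x), 16 mm high, on a 14 mm neck; origin at the crossbar's middle, on the screw axis, 150 to 155 mm above the table. Clockwise from above tightens: it sinks 1.9 mm per rad (12 mm a turn). Under it hangs a brass swivel foot, 28 mm across, 2 to 7 mm above a bar in the channel at the start
- grip (a point): middle of the T-handle's crossbar, the point to hold. Free turning takes an even 0.4 N m (a paused arm may read less); after 1 to 4 rad the foot meets the bar and the moment rises by 0.06 to 0.12 N m per 0.1 rad. Firmly clamped: 0.2 N m above free turning; a rise under 0.13 is too loose, over 0.3 over-tightened (marks the bar). Self-locking: stays where it is let go
- jar_red: small sample jar, dark red, black cap, 34 mm across, 61 mm tall; origin at the centre of its underside; not to be moved
- jar_amber: small sample jar, amber, black cap, 34 mm across, 61 mm tall; origin at the centre of its underside; not to be moved
- jar_green: small sample jar, green, black cap, 34 mm across, 61 mm tall; origin at the centre of its underside; not to be moved
- jar_pink: small sample jar, pink, black cap, 34 mm across, 61 mm tall; origin at the centre of its underside; not to be moved
- reagent_bottle: white reagent bottle with black cap, 72 mm across, 170 mm tall; origin at the centre of its underside; not to be moved
- beaker: small clear beaker, 52 mm across, 55 mm tall; origin at the centre of its underside; not to be moved
Mind the look-alikes: they are no part of the job. There is more than one size of the clamp; the one meant has the size given above. There is more than one size of the brass_bar; the job needs the smaller.

How it is judged:
On the way, in this order (a step that is already met when the one before it is completed fails the run):
1. the brass bar lies in the channel, home against the end stop, the screw not yet on it (x of brass_bar in the frame of clamp between -0.0565 and -0.0515 m and y of brass_bar in the frame of clamp between -0.003 and 0.003 m and z of brass_bar in the frame of clamp between 0.037 and 0.043 m and angle between the x axis of brass_bar and the x axis of clamp, either way round below 0.05 rad and contact force between clamp and brass_bar below 1 N), for 0.2 s.
2. with the bar still home, the screw clamps it (x of brass_bar in the frame of clamp between -0.0565 and -0.0515 m and y of brass_bar in the frame of clamp between -0.003 and 0.003 m and z of brass_bar in the frame of clamp between 0.037 and 0.043 m and angle between the x axis of brass_bar and the x axis of clamp, either way round below 0.05 rad and contact force between clamp and brass_bar above 75 N), for 0.3 s.
At the end, for the whole second after the job is handed in: The brass bar lies in the clamp's channel, its end within 2.5 mm of the end stop, within 3 mm of the channel's middle line and 0.05 rad of its direction; the screw's foot presses on it with 75 to 205 N and stands still; the robot has let go (all of step 2 and contact force between clamp and brass_bar below 205 N and linear speed of brass_bar below 0.01 m/s and angular speed of tscrew below 0.05 rad/s); the robot touches nothing.
It fails at once if the screw's foot presses on the brass bar with more than 205 N (over-tightened) (contact force between clamp and brass_bar above 205 N).
It fails at once if another bar is moved by more than 20 mm (distance of any of alu_bar, plastic_bar from where it was at the start of the episode above 0.02 m).
It fails at once if a jar, the bottle or the beaker is moved by more than 20 mm (distance of any of jar_red, jar_amber, jar_green, jar_pink, reagent_bottle, beaker from where it was at the start of the episode above 0.02 m).
It also fails if it takes over 72 s, if anything falls off the work surface, if the arm or the gripper's body presses on something with over 40 N, if the wrist force passes 120 N, or if a joint passes its speed limit or range.

## Working session

There is one attempt and no reset: what is moved stays moved. The work goes in short steps, Python scripts to look and compute and a tool call to move; the robot and the scene stay as the last step left them, time stands still between calls to the robot, and variables do not carry over. Pictures are saved under pics/ and viewed, at most 10 in all, crops included, and the job is handed in when it is done.

Besides the shell and the picture viewer there is one more tool, called after ">>>" as name(argument=value, ...) on one line, values as JSON. drive_tool: Moves the arm, as the interface text tells. Its arguments: {"type":"object","properties":{"deltas":{"type":"array","items":{"type":"array","items":{"type":"array","items":{"type":"number"}}}},"newtons":{"type":"number"}},"required":["deltas"]}

```bash
ls; mkdir -p pics; cat > h.py <<'E'
import numpy as np, cv2
from workcell import *
def cap(n):
    c=calibration(n); im,d=read_camera(n); return im,d,c
def world(d,c,uv=None):
    K=np.array(c["mtx"]);T=np.array(c["world_from_camera"])
    if uv is None:
        v,u=np.mgrid[0:480,0:640]; uv=np.stack([u.ravel(),v.ravel()],1); z=d.ravel()
    else: uv=np.array(uv); z=d[uv[:,1].astype(int),uv[:,0].astype(int)]
    p=cv2.undistortPoints(uv.astype(float).reshape(-1,1,2),K,np.array([c["k1"],0,0,0.])).reshape(-1,2)
    P=np.stack([p[:,0]*z,-p[:,1]*z,-z],1)
    W=P@T[:3,:3].T+T[:3,3]; W[z==0]=np.nan
    return W
E
python3 - <<'E'
from h import *
print(get_state())
for n in("scene","side"):
    im,d,c=cap(n); np.savez(f"{n}0.npz",im=im,d=d,W=world(d,c)); cv2.imwrite(f"pics/{n}0.png",im[...,::-1]); print(c)
E
```

```text
pics
{'clock': 0.0, 'joint_pos': array([-1.39567181e-01,  3.13975021e-01,  4.49879520e-02,  1.30359643e+00,
        8.26019226e-06,  1.43119442e+00]), 'qvel': array([ 0.00043248,  0.00031373,  0.0005499 ,  0.0007431 , -0.00133   ,
       -0.00010815]), 'tau': array([-2.90074182e-03, -4.80629075e+01,  2.98531097e+01,  1.95313990e-02,
       -3.83516899e-04, -4.27451073e-05]), 'tcp_pos': array([5.74495344e-01, 8.26405974e-05, 2.30426976e-01]), 'orientation': array([-7.16112169e-04,  7.07094223e-01,  7.07118774e-01, -5.34504551e-04]), 'wrist_force': array([-0.50670263, -0.25140332,  0.2096417 ]), 'ft_torque': array([ 0.03683917, -0.01970037,  0.0154319 ]), 'grip_force': 0.0, 'finger_gap': 0.08511703385258722}
{'mtx': array([[433.96916625,   0.        , 319.09928875],
       [  0.        , 433.96916625, 234.99053784],
       [  0.        ,   0.        ,   1.        ]]), 'k1': -0.024171577052434213, 'world_from_camera': array([[-0.36282994, -0.51162105,  0.77884423,  1.27434519],
       [ 0.93185415, -0.19785464,  0.30414039,  0.20278387],
       [-0.00150669,  0.83612047,  0.54854379,  0.64144294],
       [ 0.        ,  0.        ,  0.        ,  1.        ]])}
{'mtx': array([[575.03381297,   0.        , 325.31591375],
       [  0.        , 575.03381297, 232.06894934],
       [  0.        ,   0.        ,   1.        ]]), 'k1': -0.13823345581171417, 'world_from_camera': array([[ 9.38304439e-01,  2.42699967e-01, -2.46336166e-01,
         2.35934895e-01],
       [-3.45810280e-01,  6.58892550e-01, -6.68038815e-01,
        -9.72407141e-01],
       [ 1.76065816e-04,  7.12009364e-01,  7.02169947e-01,
         1.08628269e+00],
       [ 0.00000000e+00,  0.00000000e+00,  0.00000000e+00,
         1.00000000e+00]])}
```

View pics/scene0.png

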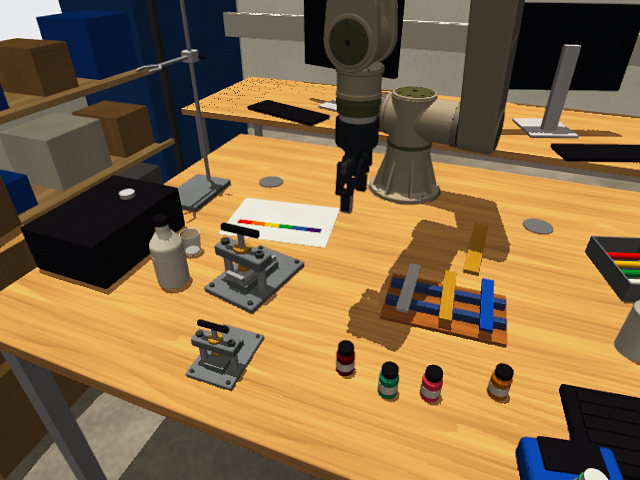

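View pics/side0.png

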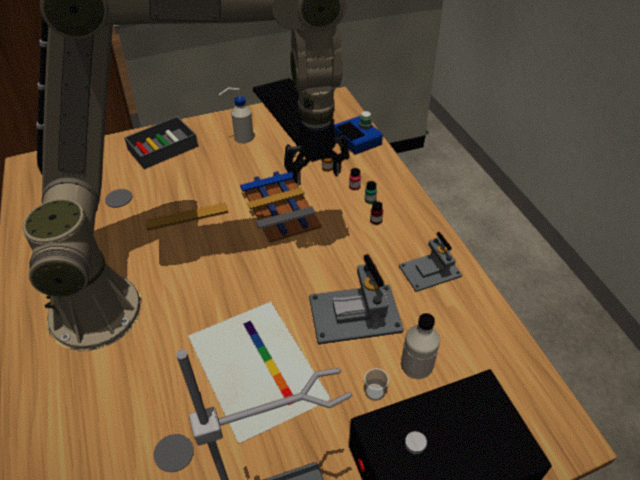

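The larger clamp is at scene (255,265) / side (360,310). The rest is at scene (445,305), with the target brass bar in the middle at scene (448,300) / side (276,199). The brass bar lying on the table is the long look-alike.

```bash
python3 - <<'E'
from h import *
D={n:np.load(f"{n}0.npz") for n in("scene","side")}
def rep(name,P):
    if len(P)<8: print(name,len(P));return
    xy=P[:,:2].astype(np.float32); r=cv2.minAreaRect(xy)
    print(name,len(P),"c",np.round(r[0],4),"size",np.round(r[1],4),"ang",round(r[2],2),"z",np.round(np.percentile(P[:,2],[2,50,98]),4),"med",np.round(np.median(xy,0),4))
for n,(a,b) in {"scene":((255,265),(448,300)),"side":((360,310),(276,199))}.items():
    im=D[n]["im"].reshape(-1,3);W=D[n]["W"]
    hsv=cv2.cvtColor(D[n]["im"],cv2.COLOR_RGB2HSV).reshape(-1,3).astype(int)
    vv,uu=np.mgrid[0:480,0:640];uu=uu.ravel();vv=vv.ravel()
    nr=lambda p,r:(abs(uu-p[0])<r)&(abs(vv-p[1])<r)
    z=W[:,2]
    R=nr(b,65)
    top=R&(abs(z-.036)<.004)
    brass=top&(hsv[:,0]>17)&(hsv[:,0]<30)&(hsv[:,1]>150)
    rep(n+" brass",W[brass]); rep(n+" blue",W[top&(hsv[:,0]>100)&(hsv[:,0]<130)&(hsv[:,1]>120)]); rep(n+" alu",W[top&(hsv[:,1]<60)])
    C=nr(a,70)
    rep(n+" base",W[C&(abs(z-.014)<.004)&(hsv[:,1]<80)])
    rep(n+" jaw",W[C&(abs(z-.042)<.005)&(hsv[:,1]<80)])
    rep(n+" head",W[C&(abs(z-.104)<.004)&(hsv[:,1]<80)])
    rep(n+" Tbar",W[C&(z>.152)&(z<.17)&(hsv[:,2]<80)])
    print(im[(R&top)][:1])
E
```

```text
scene brass 606 c [0.5244 0.2018] size [0.1637 0.0251] ang 3.38 z [0.0337 0.0365 0.0385] med [0.5353 0.2023]
scene blue 653 c [0.5254 0.2818] size [0.1597 0.0259] ang 2.26 z [0.0336 0.0361 0.0384] med [0.5361 0.2817]
scene alu 554 c [0.5263 0.1958] size [0.1596 0.1825] ang 2.51 z [0.033  0.0365 0.0387] med [0.5396 0.1196]
scene base 2069 c [ 0.5173 -0.3467] size [0.6335 0.2566] ang 54.26 z [0.0104 0.0147 0.0175] med [ 0.629  -0.1982]
scene jaw 317 c [ 0.6039 -0.2981] size [0.1279 0.2436] ang 4.12 z [0.0375 0.042  0.0467] med [ 0.626  -0.2232]
scene head 565 c [ 0.7207 -0.2152] size [0.2676 0.129 ] ang 7.82 z [0.1004 0.1046 0.1077] med [ 0.6374 -0.2008]
scene Tbar 210 c [ 0.6236 -0.23  ] size [0.0891 0.0143] ang 89.66 z [0.1524 0.1585 0.1625] med [ 0.627  -0.2258]
[[110  81  50]]
side brass 313 c [0.5219 0.201 ] size [0.1598 0.0315] ang 2.77 z [0.0329 0.0364 0.0397] med [0.5202 0.2014]
side blue 317 c [0.5076 0.2055] size [0.2307 0.1493] ang 79.95 z [0.0321 0.0363 0.0398] med [0.5175 0.2784]
side alu 401 c [0.5764 0.294 ] size [0.4359 0.2533] ang 79.27 z [0.0323 0.0362 0.0397] med [0.5215 0.1182]
side base 2562 c [ 0.6191 -0.2272] size [0.3796 0.2846] ang 62.75 z [0.0103 0.0146 0.0178] med [ 0.5742 -0.2414]
side jaw 644 c [ 0.6011 -0.3127] size [0.2474 0.1388] ang 88.34 z [0.0375 0.0421 0.0467] med [ 0.577  -0.2292]
side head 498 c [ 0.6179 -0.304 ] size [0.0567 0.2715] ang 5.66 z [0.1007 0.1044 0.1077] med [ 0.6161 -0.2632]
side Tbar 313 c [ 0.6351 -0.3028] size [0.0291 0.2335] ang 12.59 z [0.1537 0.1606 0.1697] med [ 0.6208 -0.2585]
[[75 72 67]]
```

```bash
cat > fit.py <<'E'
from h import *
def rep(name,P,c=(.623,-.23),r=.2):
    P=P[np.hypot(P[:,0]-c[0],P[:,1]-c[1])<r]
    if len(P)<8: print(name,len(P));return
    xy=P[:,:2].astype(np.float32); q=cv2.minAreaRect(xy)
    print(name,len(P),"c",np.round(q[0],4),"size",np.round(q[1],4),"ang",round(q[2],2),"z",np.round(np.percentile(P[:,2],[2,50,98]),4))
E
python3 - <<'E'
from fit import *
for n in("scene","side"):
    D=np.load(n+"0.npz");W=D["W"];z=W[:,2]
    hsv=cv2.cvtColor(D["im"],cv2.COLOR_RGB2HSV).reshape(-1,3).astype(int)
    g=hsv[:,1]<80
    ok=np.hypot(W[:,0]-.6,W[:,1]+.23)<.15
    rep(n+" base",W[ok&g&(abs(z-.014)<.004)],(.58,-.235),.125)
    rep(n+" jaw",W[ok&g&(z>.037)&(z<.049)],(.58,-.235),.07)
    rep(n+" head",W[ok&g&(abs(z-.104)<.003)],r=.072)
    rep(n+" T",W[ok&(hsv[:,2]<70)&(z>.150)&(z<.166)],r=.055)
    m=ok&g&(z>.095)&(z<.110)
E
```

```text
scene base 1700 c [ 0.5909 -0.2225] size [0.1402 0.1963] ang 79.11 z [0.0111 0.0147 0.0174]
scene jaw 201 c [ 0.5882 -0.2234] size [0.0888 0.1047] ang 70.46 z [0.0378 0.042  0.0475]
scene head 427 c [ 0.6241 -0.2287] size [0.1265 0.0432] ang 80.33 z [0.1013 0.1045 0.1066]
scene T 242 c [ 0.6256 -0.2298] size [0.0897 0.0135] ang 87.17 z [0.1505 0.1579 0.1622]
side base 2129 c [ 0.5851 -0.2257] size [0.1428 0.1988] ang 78.91 z [0.0106 0.0149 0.0178]
side jaw 573 c [ 0.5837 -0.2325] size [0.0679 0.1148] ang 56.92 z [0.0376 0.0424 0.0483]
side head 361 c [ 0.6198 -0.2315] size [0.1278 0.0441] ang 79.29 z [0.1012 0.1043 0.1068]
side T 213 c [ 0.6193 -0.2317] size [0.0143 0.0899] ang 0.83 z [0.1513 0.1595 0.1644]
```

>>> drive_tool(deltas=[[[0,0.06,-0.015,0,0,0,-10],[0,0.11,-0.04,0,0,0,-20],[0,0.16,-0.06,0,0,0,-30],[0,0.2,-0.08,0,0,0,-40],[0,0.2,-0.1,0,0,0,-50],[0,0.2,-0.1,0,0,0,-60],[0,0.2,-0.1,0,0,0,-70],[0,0.2,-0.1,0,0,0,-80],[0,0.2,-0.1,0,0,0,-87],[0,0.2,-0.1,0,0,0,-87],[0,0.2,-0.1,0,0,0,-87]]])

```text
clock: 1.48
tcp_pos: [0.4749, 0.1999, 0.2311]
orientation: [-0.0, 0.027, 1.0, -0.0]
wrist_force: [0.4, 0.2, -0.7]
finger_gap: 0.0856
grip_force: 0.0
```

```bash
python3 - <<'E'
from fit import *
im,d,c=cap("wrist"); cv2.imwrite("pics/w1.png",im[...,::-1]); W=world(d,c);z=W[:,2]
hsv=cv2.cvtColor(im,cv2.COLOR_RGB2HSV).reshape(-1,3).astype(int)
np.savez("w1.npz",im=im,d=d,W=W)
m=(abs(z-.036)<.004)&(hsv[:,0]>17)&(hsv[:,0]<30)&(hsv[:,1]>150)
rep("brass",W[m],(.524,.2015),.1)
print(np.round(c["world_from_camera"],3))
P=W[m&(np.hypot(W[:,0]-.524,W[:,1]-.2015)<.1)]
l=cv2.fitLine(P[:,:2].astype(np.float32),cv2.DIST_HUBER,0,.01,.01).ravel();print(l,np.degrees(np.arctan2(l[1],l[0])))
E
```

```text
brass 7
[[ 0.055 -0.953 -0.297  0.399]
 [ 0.998  0.053  0.017  0.204]
 [-0.    -0.297  0.955  0.372]
 [ 0.     0.     0.     1.   ]]
[0.9831097  0.18301721 0.49835336 0.20265682] 10.545552
```

View pics/w1.png

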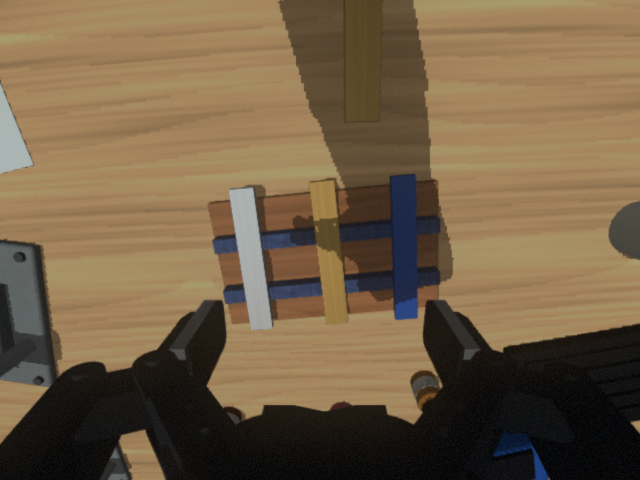

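The wrist view shows the brass bar between the silver and blue bars, with ends at about (323,181) and (337,324). The colour threshold missed it, so I'm widening it.

```bash
python3 - <<'E'
from fit import *
D=np.load("w1.npz");W=D["W"];im=D["im"];d=D["d"]
hsv=cv2.cvtColor(im,cv2.COLOR_RGB2HSV)
print(hsv[250,330],hsv[200,280],W.reshape(480,640,3)[250,330])
vv,uu=np.mgrid[0:480,0:640]
m=((uu>300)&(uu<355)&(vv>170)&(vv<335)&(hsv[...,2]>150)&(hsv[...,1]>100)).ravel()
z=W[:,2]; m&=abs(z-np.nanmedian(z[m]))<.004
rep("brass",W[m],(.524,.2015),.2)
P=W[m];l=cv2.fitLine(P[:,:2].astype(np.float32),cv2.DIST_HUBER,0,.01,.01).ravel();print(l,np.degrees(np.arctan2(l[1],l[0])))
E
```

```text
[ 19 142  97] [ 13 140 133] [0.51588741 0.20350148 0.0349938 ]
brass 2223 c [0.5239 0.2023] size [0.159  0.0246] ang 3.53 z [0.0331 0.0345 0.036 ]
[0.9990378  0.04385715 0.5205433  0.20150189] 2.5136359
```

>>> drive_tool(deltas=[[[80,0.008,-0.001,0.05,0,0,-6.3],[80,0.008,-0.001,0.1,0,0,-6.3],[80,0.008,-0.001,0.14,0,0,-6.3],[80,0.008,-0.001,0.17,0,0,-6.3],[80,0.008,-0.001,0.195,0,0,-6.3],[80,0.008,-0.001,0.21,0,0,-6.3],[80,0.008,-0.001,0.216,0,0,-6.3],[80,0.008,-0.001,0.216,0,0,-6.3]]], newtons=60)

```text
clock: 2.52
tcp_pos: [0.4673, 0.1995, 0.0155]
orientation: [0.0, -0.029, 1.0, 0.0]
wrist_force: [-0.9, -0.2, 0.7]
finger_gap: 0.0581
grip_force: 0.0
```

>>> drive_tool(deltas=[[[255,0,0,0,0,0,0],[255,0,0,0,0,0,0],[255,0,0,0,0,0,0],[255,0,0,0,0,0,0],[255,0,0,0,0,0,0],[255,0,0,0,0,0,0]]])

```text
clock: 3.28
tcp_pos: [0.4677, 0.1996, 0.016]
orientation: [0.001, -0.029, 1.0, 0.0]
wrist_force: [-0.7, -0.0, 6.5]
finger_gap: 0.024
grip_force: 58.7
```

>>> drive_tool(deltas=[[[255,0,0,-0.01,0,0,0],[255,0,0,-0.03,0,0,0],[255,0,0,-0.06,0,0,0],[255,0.005,-0.02,-0.09,0,0,2],[255,0.01,-0.06,-0.1,0,0,4],[255,0.015,-0.11,-0.1,0,0,6],[255,0.02,-0.17,-0.1,0,0,8],[255,0.025,-0.23,-0.1,0,0,10],[255,0.03,-0.29,-0.1,0,0,12],[255,0.035,-0.34,-0.1,0,0,14],[255,0.04,-0.38,-0.1,0,0,14],[255,0.0405,-0.3957,-0.1,0,0,14]]], newtons=80)

```text
clock: 4.78
tcp_pos: [0.4487, -0.1999, 0.1152]
orientation: [-0.0, 0.095, 0.996, 0.0]
wrist_force: [0.1, 0.2, -2.8]
finger_gap: 0.023
grip_force: 78.9
```

>>> drive_tool(deltas=[[[255,0,0,0,0,0,0],[255,0,0,0,0,0,0],[255,0,0,0,0,0,0]]])

```text
clock: 5.15
tcp_pos: [0.4493, -0.1965, 0.1152]
orientation: [-0.0, 0.092, 0.996, 0.0]
wrist_force: [-0.3, -0.4, -1.3]
finger_gap: 0.0231
grip_force: 78.9
```

```bash
python3 - <<'E'
from fit import *
s=get_state();print(s["tcp_pos"],s["orientation"],s["wrist_force"],s["ft_torque"],s["joint_pos"][5])
for n in("scene","side","wrist"):
    im,d,c=cap(n); W=world(d,c);z=W[:,2];np.savez(n+"1.npz",im=im,d=d,W=W)
    cv2.imwrite(f"pics/{n}2.png",im[...,::-1])
    hsv=cv2.cvtColor(im,cv2.COLOR_RGB2HSV).reshape(-1,3).astype(int)
    m=(z>.10)&(z<.17)&(hsv[:,0]>15)&(hsv[:,0]<30)&(hsv[:,1]>110)
    P=W[m&(np.hypot(W[:,0]-.508,W[:,1]+.209)<.075)]
    rep(n,P,(.508,-.209),.1)
    P=P[abs(P[:,2]-np.median(P[:,2]))<.012]
    if len(P)>20:
        A=np.c_[P[:,:2]-P[:,:2].mean(0),np.ones(len(P))];print(np.linalg.lstsq(A,P[:,2],rcond=None)[0])
E
```

```text
[ 0.44926004 -0.19647163  0.1152369 ] [-2.25230770e-04  9.22434189e-02  9.95736424e-01  2.74314630e-04] [-0.30786433 -0.35928135 -1.26237257] [0.0774685  0.13709455 0.00377561] -0.3915674606096964
scene 408 c [ 0.5047 -0.2233] size [0.0695 0.1458] ang 74.91 z [0.1287 0.1344 0.1523]
[-0.02799241 -0.07455893  0.13401627]
side 538 c [ 0.5056 -0.2214] size [0.0552 0.1496] ang 79.36 z [0.1284 0.134  0.1387]
[-0.01538185  0.01683513  0.13391009]
wrist 6813 c [ 0.4567 -0.1982] size [0.0685 0.0658] ang 35.25 z [0.132  0.1332 0.1589]
[-0.01804683 -0.00216665  0.13329437]
```

View pics/wrist2.png

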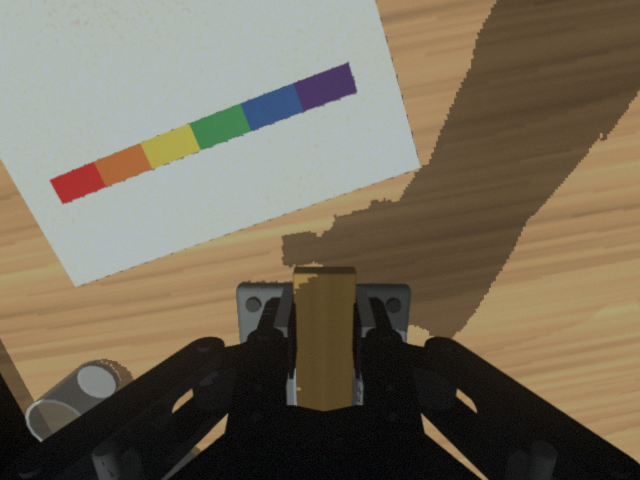

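The bar's near end spans (294–355, 267), and the clamp base's front edge runs from (238,284) to (410,284). They look parallel and centred; I'll quantify this in 3D.

```bash
python3 - <<'E'
from fit import *
e=np.array([np.cos(np.radians(-10.7)),np.sin(np.radians(-10.7))]);f=np.array([-e[1],e[0]]);S=np.array([.622,-.2305])
def lines(name,P,lo,hi,nb=8):
    # edges across f per bin along e
    s=(P[:,:2]-S)@e;t=(P[:,:2]-S)@f
    b=np.linspace(lo,hi,nb+1);o=[]
    for i in range(nb):
        q=t[(s>=b[i])&(s<b[i+1])]
        if len(q)>8: o.append([(b[i]+b[i+1])/2,*np.percentile(q,[2,98])])
    o=np.array(o)
    if len(o)<2: print(name,o);return
    c=o[:,1:].mean(1);k=np.polyfit(o[:,0],c,1) 
    print(name,"smin,max",np.round(np.percentile(s,[.5,99.5]),4),"mid slope %.4f t@-.054 %.4f"%(k[0],np.polyval(k,-.054)),"width",np.round((o[:,2]-o[:,1])*1e3,1),"c",np.round(c*1e3,1))
for n,k in(("scene","scene0"),("side","side0"),("wrist","wrist1"),("scene1","scene1"),("side1","side1")):
    D=np.load(k+".npz");W=D["W"];z=W[:,2]
    hsv=cv2.cvtColor(D["im"],cv2.COLOR_RGB2HSV).reshape(-1,3).astype(int)
    s=(W[:,:2]-S)@e;t=(W[:,:2]-S)@f
    box=(abs(t)<.075)&(s>-.145)&(s<.07)
    g=hsv[:,1]<90
    lines(n+" base",W[box&g&(abs(z-.014)<.004)],-.13,-.09,4)
    lines(n+" jaw ",W[(abs(t)<.03)&(s>-.1)&(s<-.03)&g&(z>.036)&(z<.05)],-.085,-.04,5)
    lines(n+" head",W[(abs(t)<.07)&(abs(s)<.03)&g&(abs(z-.104)<.003)],-.02,.02,4)
    if k.endswith("1"):
        m=(z>.125)&(z<.142)&(hsv[:,0]>15)&(hsv[:,0]<30)&(hsv[:,1]>110)&(abs(t)<.03)&(s<-.03)&(s>-.22)
        lines(n+" BAR",W[m],-.195,-.04,10)
E
```

```text
scene base smin,max [-0.1298  0.0655] mid slope 1.5410 t@-.054 0.1118 width [129.6 119.   59.1  47.2] c [ 5.2 10.6 39.2 47. ]
scene jaw  smin,max [-0.0844 -0.0492] mid slope 1.7995 t@-.054 0.0548 width [36.5  3.4] c [ 7.1 23.3]
scene head smin,max [-0.0204  0.0233] mid slope -0.2767 t@-.054 0.0212 width [110.7 105.9 121.2 117.7] c [ 8.7 11.6  1.9  2.8]
side base smin,max [-0.1361  0.0604] mid slope 0.0681 t@-.054 0.0005 width [128.5 133.1 132.8 131.5] c [-4.7 -3.5 -2.5 -2.7]
side jaw  smin,max [-0.0856 -0.0304] mid slope -0.1173 t@-.054 -0.0024 width [51.9 46.5 43.8 43.5 44.4] c [ 1.  -0.4 -1.6 -3.2 -2.8]
side head smin,max [-0.024   0.0198] mid slope -1.1325 t@-.054 0.0475 width [121.3 123.4 103.8  54.3] c [ -2.5  -2.7 -12.4 -37.1]
wrist base smin,max [-0.1358 -0.0272] mid slope -0.0077 t@-.054 -0.0006 width [135.4 136.2 136.2 136.8] c [-0.1 -0.1 -0.3 -0.3]
wrist jaw  smin,max [-0.0852 -0.0459] mid slope -0.5050 t@-.054 -0.0218 width [44.7  2.   2.5  2.3  1.6] c [  0.5 -22.  -21.8 -21.9 -22.2]
wrist head []
wrist BAR smin,max [-0.2    -0.1334] mid slope -0.0072 t@-.054 0.0001 width 
[... 384 characters left out ...]
93 -0.0437] mid slope 0.0062 t@-.054 0.0032 width [20.3 24.9 23.7 22.4 24.2 23.2 23.9 26.2 23. ] c [0.8 2.9 3.7 3.  3.5 3.4 3.4 2.3 2.8]
side1 base smin,max [-0.1359  0.0611] mid slope 0.0944 t@-.054 0.0014 width [125.9 129.9 133.3 132.8] c [-5.3 -4.7 -2.4 -3. ]
side1 jaw  smin,max [-0.0856 -0.0305] mid slope -0.0182 t@-.054 -0.0011 width [51.5 45.4 44.8 46.  44.4] c [-1.  -0.2 -1.1 -1.4 -1.2]
side1 head smin,max [-0.0236  0.0205] mid slope -1.3864 t@-.054 0.0538 width [123.7 111.   60.   51.6] c [ -1.6  -8.1 -36.1 -38.4]
side1 BAR smin,max [-0.2004 -0.0412] mid slope -0.0087 t@-.054 -0.0003 width [25.6 25.  24.  25.3 24.4 25.4 27.3 25.7 25.8] c [ 1.6 -0.1 -0.1  0.2 -0.1  1.  -0.1 -0.6 -0.2]
```

>>> drive_tool(deltas=[[[255,0,-0.001,0.02,0,0,0.3],[255,0,-0.001,0.045,0,0,0.3],[255,0,-0.001,0.065,0,0,0.3],[255,0,-0.001,0.076,0,0,0.3],[255,0,-0.001,0.081,0,0,0.3],[255,0,-0.001,0.083,0,0,0.3],[255,0,-0.001,0.083,0,0,0.3],[255,0,-0.001,0.083,0,0,0.3]]])

```text
clock: 6.3
tcp_pos: [0.4496, -0.1992, 0.0328]
orientation: [0.0, 0.096, 0.995, -0.0]
wrist_force: [-0.1, -0.5, -2.9]
finger_gap: 0.0232
grip_force: 78.9
```

```bash
python3 - <<'E'
from fit import *
s=get_state();print(s["tcp_pos"],s["wrist_force"],s["ft_torque"])
e=np.array([np.cos(np.radians(-11)),np.sin(np.radians(-11))]);f=np.array([-e[1],e[0]]);S=np.array([.622,-.2305])
for n in("scene","side"):
    im,d,c=cap(n); W=world(d,c);z=W[:,2]
    cr=im[200:330,180:330] if n=="scene" else im[250:350,260:420]
    cv2.imwrite(f"pics/{n}3.png",cv2.resize(cr,None,fx=4,fy=4)[...,::-1])
    hsv=cv2.cvtColor(im,cv2.COLOR_RGB2HSV).reshape(-1,3).astype(int)
    s=(W[:,:2]-S)@e;t=(W[:,:2]-S)@f
    m=(z>.043)&(z<.062)&(hsv[:,0]>15)&(hsv[:,0]<30)&(hsv[:,1]>110)&(abs(t)<.018)&(s<-.02)&(s>-.22)
    for a in np.arange(-.2,-.03,.02):
        q=m&(s>a)&(s<a+.02); print(n,round(a,2),q.sum(),np.round([np.median(z[q])*1e3,*(np.percentile(t[q],[2,98])*1e3)],1) if q.sum()>5 else '')
    print(np.percentile(s[m],[.5,99.5]))
    j=(hsv[:,1]<90)&(abs(t)<.03)&(s>-.1)&(s<-.03)&(z>.036)&(z<.05); print("jaw z",np.percentile(z[j&(abs(t)<.014)],[10,50,90]) if (j&(abs(t)<.014)).sum() else '')
E
```

```text
[ 0.44956429 -0.19919089  0.03284389] [-0.13958682 -0.52911786 -2.85377675] [ 0.04827388  0.14893794 -0.02410406]
scene -0.2 9 [ 52.8 -14.3  -5.3]
scene -0.18 35 [ 53.  -14.    9.7]
scene -0.16 52 [ 53.1 -12.3  12. ]
scene -0.14 58 [ 52.3 -12.7  11.8]
scene -0.12 60 [ 52.3 -14.   11.1]
scene -0.1 61 [ 52.1 -13.8  11.5]
scene -0.08 11 [ 52.8 -11.8  11.1]
scene -0.06 0 
scene -0.04 0 
[-0.18879691 -0.07801006]
jaw z [0.04224347 0.04586252 0.04626274]
side -0.2 55 [ 53.6 -15.8  10.7]
side -0.18 0 
side -0.16 83 [ 52.9 -14.9  11.1]
side -0.14 86 [ 52.9 -14.9   9.5]
side -0.12 91 [ 52.8 -15.7  11.6]
side -0.1 88 [ 52.5 -15.6   9.7]
side -0.08 84 [ 52.5 -16.2   8.3]
side -0.06 73 [ 52.1 -15.9   8.2]
side -0.04 0 
[-0.19957448 -0.04176537]
jaw z [0.03964877 0.04186062 0.04435378]
```

View pics/side3.png

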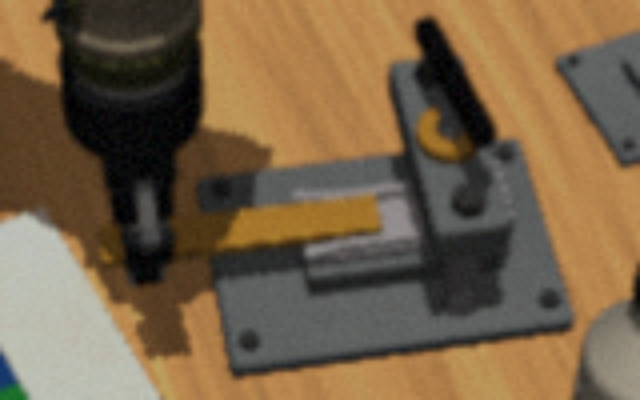

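>>> drive_tool(deltas=[[[255,0,0.001,0,0,0,0],[255,0,0.001,0,0,0,0],[255,0,0.001,0,0,0,0]]])

```text
clock: 6.78
tcp_pos: [0.4494, -0.198, 0.0323]
orientation: [0.0, 0.096, 0.995, -0.0]
wrist_force: [0.7, -0.1, -2.6]
finger_gap: 0.0232
grip_force: 78.9
```

```bash
python3 - <<'E'
from fit import *
s=get_state();print(s["tcp_pos"],s["orientation"])
e=np.array([np.cos(np.radians(-11)),np.sin(np.radians(-11))]);f=np.array([-e[1],e[0]]);S=np.array([.622,-.2305])
im,d,c=cap("wrist");W=world(d,c);z=W[:,2]
hsv=cv2.cvtColor(im,cv2.COLOR_RGB2HSV).reshape(-1,3).astype(int)
s=(W[:,:2]-S)@e;t=(W[:,:2]-S)@f
B=(z>.043)&(z<.062)&(hsv[:,0]>15)&(hsv[:,0]<30)&(hsv[:,1]>110)&(abs(t)<.02)&(s<-.1)
G=(hsv[:,1]<90)&(abs(z-.014)<.005)&(abs(t)<.08)&(s<-.09)&(s>-.14)
for m,n,st in((B,"bar",.01),(G,"base",.01)):
    for a in np.arange(-.21,-.09,st):
        q=m&(s>a)&(s<a+st)
        if q.sum()>20:
            p=np.percentile(t[q],[1,99])*1e3;print(n,round(a,3),q.sum(),np.round([*p,p.mean(),np.median(z[q])*1e3],1))
print(np.percentile(s[B],.5),np.percentile(s[G],.5))
E
```

```text
[ 0.44937306 -0.197995    0.03233716] [ 7.12531509e-05  9.58552848e-02  9.95395278e-01 -2.22023158e-05]
bar -0.2 1708 [-13.1  11.1  -1.   50.4]
bar -0.19 1370 [-13.1  11.2  -1.   50.4]
bar -0.18 1242 [-12.7  10.6  -1.1  50.3]
bar -0.17 1173 [-12.7  10.6  -1.1  50.2]
bar -0.16 1083 [-13.2  10.7  -1.3  50.1]
bar -0.15 1000 [-13.2  10.6  -1.3  49.9]
bar -0.14 644 [-13.3  10.8  -1.3  49.7]
base -0.13 30 [-18.4  15.7  -1.4  12.4]
base -0.12 251 [-23.2  20.4  -1.4  12.5]
base -0.11 267 [-23.   20.3  -1.3  12.5]
-0.19981075414911 -0.1263563414605936
```

>>> drive_tool(deltas=[[[255,0,0.0003,0.001,0,0,0],[255,0,0.0003,0.002,0,0,0],[255,0,0.0003,0.003,0,0,0],[255,0,0.0003,0.003,0,0,0]]])

```text
clock: 7.32
tcp_pos: [0.4494, -0.1976, 0.0292]
orientation: [0.0, 0.096, 0.995, 0.0]
wrist_force: [-0.8, 0.2, -2.9]
finger_gap: 0.0229
grip_force: 78.9
```

>>> drive_tool(deltas=[[[255,0,0,0.0005,0,0,0],[255,0,0,0.001,0,0,0],[255,0,0,0.001,0,0,0]]])

```text
clock: 7.7
tcp_pos: [0.4494, -0.1977, 0.0283]
orientation: [0.0, 0.096, 0.995, -0.0]
wrist_force: [-0.5, 0.1, -1.7]
finger_gap: 0.0228
grip_force: 79.0
```

>>> drive_tool(deltas=[[[255,0,0,0.0005,0,0,0],[255,0,0,0.001,0,0,0],[255,0,0,0.001,0,0,0]]])

```text
clock: 8.07
tcp_pos: [0.4495, -0.1977, 0.0274]
orientation: [0.0, 0.096, 0.995, -0.0]
wrist_force: [-0.0, 1.1, 0.8]
finger_gap: 0.0233
grip_force: 79.1
```

```bash
python3 -c "
from h import *
s=get_state();print(s['tcp_pos'],s['wrist_force'],s['ft_torque'])"
```

```text
[ 0.44947373 -0.19772689  0.02741933] [-0.02442236  1.12256209  0.76425965] [ 0.01185702  0.1194432  -0.0032831 ]
```

>>> drive_tool(deltas=[[[255,-0.004,0,0,0,0,0],[255,-0.01,0,0,0,0,0],[255,-0.017,0,0,0,0,0],[255,-0.024,0,0,0,0,0],[255,-0.03,0,0,0,0,0],[255,-0.03,0,0,0,0,0]]])

```text
clock: 8.82
tcp_pos: [0.4802, -0.2038, 0.0276]
orientation: [0.001, 0.096, 0.995, -0.0]
wrist_force: [1.0, -0.5, 0.9]
finger_gap: 0.0234
grip_force: 79.3
```

>>> drive_tool(deltas=[[[255,-0.006,0,0,0,0,0],[255,-0.013,0,0,0,0,0],[255,-0.02,0,0,0,0,0],[255,-0.026,0,0,0,0,0],[255,-0.03,0,0,0,0,0],[255,-0.03,0,0,0,0,0]]])

```text
clock: 9.57
tcp_pos: [0.509, -0.2093, 0.0277]
orientation: [0.0, 0.096, 0.995, -0.0]
wrist_force: [-3.1, 1.6, 6.2]
finger_gap: 0.0231
grip_force: 79.9
```

>>> drive_tool(deltas=[[[255,-0.001,0,0,0,0,0],[255,-0.002,0,0,0,0,0],[255,-0.003,0,0,0,0,0],[255,-0.003,0,0,0,0,0]]])

```text
clock: 10.07
tcp_pos: [0.5112, -0.2097, 0.0277]
orientation: [-0.0, 0.096, 0.995, -0.0]
wrist_force: [-4.9, 1.1, 6.6]
finger_gap: 0.023
grip_force: 80.0
```

>>> drive_tool(deltas=[[[255,-0.001,0,0,0,0,0],[255,-0.0015,0,0,0,0,0],[255,-0.0015,0,0,0,0,0]]])

```text
clock: 10.45
tcp_pos: [0.5126, -0.21, 0.0278]
orientation: [-0.0, 0.096, 0.995, -0.0]
wrist_force: [-4.9, 0.4, 7.1]
finger_gap: 0.0232
grip_force: 80.0
```

>>> drive_tool(deltas=[[[255,-0.001,0,0,0,0,0],[255,-0.0015,0,0,0,0,0],[255,-0.0015,0,0,0,0,0]]])

```text
clock: 10.82
tcp_pos: [0.5132, -0.2101, 0.0277]
orientation: [-0.001, 0.096, 0.995, -0.0]
wrist_force: [-7.5, 1.2, 10.3]
finger_gap: 0.0228
grip_force: 80.3
```

>>> drive_tool(deltas=[[[255,-0.001,0,0,0,0,0],[255,-0.0015,0,0,0,0,0],[255,-0.0015,0,0,0,0,0]]])

```text
clock: 11.2
tcp_pos: [0.5132, -0.2101, 0.0277]
orientation: [-0.002, 0.096, 0.995, -0.0]
wrist_force: [-12.4, 1.3, 13.5]
finger_gap: 0.023
grip_force: 80.7
```

>>> drive_tool(deltas=[[[80,0,0,0,0,0,0],[80,0,0,0,0,0,0],[80,0,0,0,0,0,0],[80,0,0,0,0,0,0]]])

```text
clock: 11.7
tcp_pos: [0.516, -0.2106, 0.0272]
orientation: [0.0, 0.096, 0.995, 0.0]
wrist_force: [-0.5, 1.4, 0.7]
finger_gap: 0.0586
grip_force: 0.0
```

```bash
cat > chk.py <<'E'
from fit import *
import sys
e=np.array([np.cos(np.radians(-11)),np.sin(np.radians(-11))]);f=np.array([-e[1],e[0]]);S=np.array([.622,-.2305])
for n in sys.argv[1:]:
    im,d,c=cap(n);W=world(d,c);z=W[:,2]
    hsv=cv2.cvtColor(im,cv2.COLOR_RGB2HSV).reshape(-1,3).astype(int)
    s=(W[:,:2]-S)@e;t=(W[:,:2]-S)@f
    B=(z>.04)&(z<.056)&(hsv[:,0]>15)&(hsv[:,0]<30)&(hsv[:,1]>110)&(abs(t)<.02)&(s<-.01)&(s>-.16)
    G=(hsv[:,1]<90)&(abs(z-.014)<.005)&(abs(t)<.08)&(s<-.09)&(s>-.15)
    print(n,"bar near end",np.percentile(s[B],.5),"base front",np.percentile(s[G],.5))
    for a in np.arange(-.14,-.02,.02):
        q=B&(s>a)&(s<a+.02)
        if q.sum()>20:
            p=np.percentile(t[q],[1,99])*1e3;print(round(a,3),q.sum(),np.round([*p,p.mean(),np.median(z[q])*1e3],1))
    cv2.imwrite(f"pics/chk_{n}_{get_state()['clock']:.2f}.png",im[...,::-1])
    T=(z>.150)&(z<.17)&(hsv[:,2]<75)&(np.hypot(s,t)<.055); rep("T",W[T],r=.06)
E
python3 chk.py scene side; python3 -c "
from h import *
s=get_state();print(s['tcp_pos'],s['orientation'],s['wrist_force'],s['finger_gap'])"
```

```text
scene bar near end -0.13052222150922224 base front -0.129032974625994
-0.14 21 [-12.7   6.7  -3.   48.3]
-0.12 60 [-12.2  13.1   0.5  48.2]
-0.1 56 [-10.4  13.1   1.3  48.4]
T 259 c [ 0.6236 -0.229 ] size [0.0156 0.0909] ang 1.56 z [0.1507 0.158  0.1625]
side bar near end -0.13495483643025544 base front -0.1361100170307863
-0.14 70 [-14.8  12.2  -1.3  48.9]
-0.08 76 [-13.2  11.6  -0.8  49. ]
-0.06 80 [-14.9  11.5  -1.7  49.3]
-0.04 76 [-15.9  11.7  -2.1  49.2]
T 213 c [ 0.6184 -0.233 ] size [0.0882 0.0138] ang 88.27 z [0.1512 0.1594 0.1645]
[ 0.51582899 -0.21056558  0.02724762] [9.46474570e-05 9.58043399e-02 9.95400181e-01 2.89062977e-07] [0.28970613 0.44541137 0.53818747] 0.058272885830912134
```

>>> drive_tool(deltas=[[[80,0,0,-0.02,0,0,0],[80,0,0,-0.06,0,0,0],[60,0,0,-0.11,0,0,-5],[60,0,0,-0.16,0,0,-15],[60,0,0,-0.2,0,0,-25],[60,0,0,-0.21,0,0,-35],[60,0,0,-0.21,0,0,-45],[60,0,0,-0.21,0,0,-55],[60,-0.02,0,-0.21,0,0,-65],[60,-0.05,0,-0.21,0,0,-75],[60,-0.06,0,-0.21,0,0,-85],[60,-0.06,0,-0.21,0,0,-95]]])

```text
clock: 13.3
tcp_pos: [0.5753, -0.2221, 0.2367]
orientation: [0.0, -0.671, 0.741, 0.0]
wrist_force: [-0.4, 0.8, -0.5]
finger_gap: 0.0654
grip_force: 0.0
```

>>> drive_tool(deltas=[[[60,0,0,0,0,0,-6],[60,0,0,0,0,0,-6],[60,0,0,0,0,0,-6]]])

```text
clock: 13.68
tcp_pos: [0.5745, -0.222, 0.2373]
orientation: [0.0, -0.706, 0.708, -0.0]
wrist_force: [0.1, -0.3, -0.7]
finger_gap: 0.0655
grip_force: 0.0
```

```bash
python3 - <<'E'
from fit import *
s=get_state();print(s['tcp_pos'],s['orientation'],s['joint_pos'],s['wrist_force'],s['ft_torque'])
im,d,c=cap("wrist");W=world(d,c);z=W[:,2];np.savez("wT.npz",im=im,W=W)
hsv=cv2.cvtColor(im,cv2.COLOR_RGB2HSV).reshape(-1,3).astype(int)
T=(z>.147)&(z<.17)&(hsv[:,2]<75); rep("T",W[T],r=.06)
cv2.imwrite("pics/wT.png",im[...,::-1])
E
python3 chk.py scene side
```

```text
[ 0.574513   -0.22200564  0.23727995] [ 7.99550316e-06 -7.06478029e-01  7.07734975e-01 -8.05715953e-06] [-4.99009768e-01  3.93570390e-01  1.76063333e-01  1.35326928e+00
  1.07698133e-05 -2.06802850e+00] [ 0.10486679 -0.28845406 -0.71592121] [-0.02387894  0.05140897 -0.04126117]
T 2795 c [ 0.621  -0.2315] size [0.0887 0.0144] ang 89.05 z [0.1491 0.1582 0.1599]
scene bar near end -0.13391968369287907 base front -0.13110819410349936
-0.14 33 [-12.1  13.4   0.6  47.7]
-0.12 64 [-12.1  13.5   0.7  48.5]
-0.1 59 [-11.9  13.    0.5  48.2]
T 247 c [ 0.6238 -0.2292] size [0.0868 0.0128] ang 89.96 z [0.1505 0.1579 0.1618]
side bar near end -0.13492044128955866 base front -0.13617326905963942
-0.14 70 [-14.1  11.9  -1.1  48.6]
-0.12 91 [-14.1  13.3  -0.4  48.8]
-0.1 89 [-15.   11.9  -1.6  48.5]
-0.08 85 [-13.1  12.8  -0.1  49.3]
-0.06 78 [-14.6  10.9  -1.8  48.9]
-0.04 82 [-15.3  13.2  -1.1  49.2]
T 217 c [ 0.6188 -0.2335] size [0.0871 0.014 ] ang 88.97 z [0.152  0.1596 0.1651]
```

View pics/wT.png

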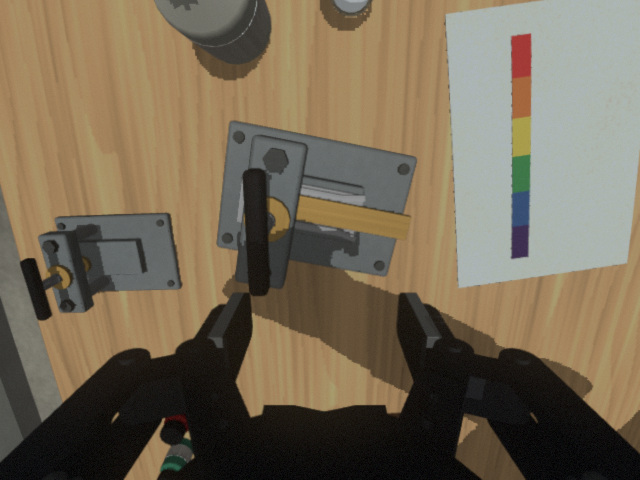

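>>> drive_tool(deltas=[[[60,0.005,-0.03,0,0,0,0.9],[60,0.009,-0.0465,0.01,0,0,0.9],[60,0.009,-0.0465,0.04,0,0,0.9],[60,0.009,-0.0465,0.07,0,0,0.9],[60,0.009,-0.0465,0.095,0,0,0.9],[60,0.009,-0.0465,0.104,0,0,0.9],[60,0.009,-0.0465,0.104,0,0,0.9],[60,0.009,-0.0465,0.104,0,0,0.9]]])

```text
clock: 14.82
tcp_pos: [0.6218, -0.2314, 0.1346]
orientation: [0.0, -0.702, 0.713, -0.001]
wrist_force: [0.9, 0.4, 0.6]
finger_gap: 0.0654
grip_force: 0.0
```

>>> drive_tool(deltas=[[[255,0,0,0,0,0,0],[255,0,0,0,0,0,0],[255,0,0,0,0,0,0],[255,0,0,0,0,0,0],[255,0,0,0,0,0,0],[255,0,0,0,0,0,0]]], newtons=80)

```text
clock: 15.58
tcp_pos: [0.6214, -0.2312, 0.134]
orientation: [0.0, -0.702, 0.713, -0.001]
wrist_force: [0.5, 0.4, 4.6]
finger_gap: 0.0125
grip_force: 78.7
```

```bash
cat > st.py <<'E'
from h import *
s=get_state();q=s['orientation'];print(round(s['clock'],2),s['tcp_pos'].round(4),"yaw %.2f"%np.degrees(2*np.arctan2(q[2],q[1])),"F",s['wrist_force'].round(2),"M",s['ft_torque'].round(3),"q6 %.3f tau6 %.3f"%(s['joint_pos'][5],s['tau'][5]),s['finger_gap'].round(4),s['grip_force'])
E
python3 st.py
```

```text
Traceback (most recent call last):
  File "st.py", line 2, in <module>
    s=get_state();q=s['orientation'];print(round(s['clock'],2),s['tcp_pos'].round(4),"yaw %.2f"%np.degrees(2*np.arctan2(q[2],q[1])),"F",s['wrist_force'].round(2),"M",s['ft_torque'].round(3),"q6 %.3f tau6 %.3f"%(s['joint_pos'][5],s['tau'][5]),s['finger_gap'].round(4),s['grip_force'])
                                                                                                                                                                                                                                                  ^^^^^^^^^^^^^^^^^^^^^
AttributeError: 'float' object has no attribute 'round'
```

>>> drive_tool(deltas=[[[255,0,0,0.0002,0,0,5],[255,0,0,0.0005,0,0,14],[255,0,0,0.0008,0,0,23],[255,0,0,0.0011,0,0,32],[255,0,0,0.0014,0,0,41]]])

```text
clock: 16.2
tcp_pos: [0.6212, -0.231, 0.1326]
orientation: [0.0, -0.406, 0.914, -0.0]
wrist_force: [-1.3, 1.0, 6.5]
finger_gap: 0.0128
grip_force: 79.1
```

```bash
sed -i "s/s\['finger_gap'\].round(4)/s['finger_gap']/" st.py; python3 st.py
```

```text
16.2 [ 0.6212 -0.231   0.1326] yaw 227.86 F [-1.31  1.    6.51] M [0.141 0.265 0.392] q6 -1.312 tau6 -0.919 0.012814148231913222 79.0571835078299
```

>>> drive_tool(deltas=[[[255,0,0,0.0001,0,0,4],[255,0,0,0.0003,0,0,9],[255,0,0,0.0005,0,0,14],[255,0,0,0.0006,0,0,19]]])

```text
clock: 16.7
tcp_pos: [0.6212, -0.231, 0.132]
orientation: [0.0, -0.25, 0.968, -0.0]
wrist_force: [-1.4, -0.2, 5.7]
finger_gap: 0.0133
grip_force: 79.0
```

```bash
python3 st.py
```

```text
16.7 [ 0.6212 -0.231   0.132 ] yaw 208.99 F [-1.41 -0.24  5.7 ] M [0.15  0.316 0.371] q6 -0.983 tau6 -0.341 0.013302910342054015 79.02995271608233
```

>>> drive_tool(deltas=[[[255,0,0,0.0002,0,0,5],[255,0,0,0.0003,0,0,10]]])

```text
clock: 16.95
tcp_pos: [0.6212, -0.2309, 0.1316]
orientation: [0.0, -0.165, 0.986, -0.0]
wrist_force: [-0.9, 1.0, 7.4]
finger_gap: 0.0127
grip_force: 79.0
```

```bash
python3 st.py
```

```text
16.95 [ 0.6212 -0.2309  0.1316] yaw 198.99 F [-0.89  0.95  7.41] M [0.112 0.252 0.434] q6 -0.808 tau6 -0.340 0.012690108267517965 79.02300897985697
```

>>> drive_tool(deltas=[[[255,0,0,0.0001,0,0,3],[255,0,0,0.0002,0,0,6]]])

```text
clock: 17.2
tcp_pos: [0.6211, -0.2309, 0.1315]
orientation: [0.0, -0.114, 0.994, -0.0]
wrist_force: [-1.2, 1.4, 5.9]
finger_gap: 0.0126
grip_force: 79.0
```

```bash
python3 st.py
```

```text
17.2 [ 0.6211 -0.2309  0.1315] yaw 193.06 F [-1.2   1.37  5.89] M [0.174 0.235 0.319] q6 -0.705 tau6 -0.050 0.012644850336677397 79.03800632804632
```

>>> drive_tool(deltas=[[[255,0,0,0.0001,0,0,4],[255,0,0,0.0003,0,0,9]]])

```text
clock: 17.45
tcp_pos: [0.6211, -0.2308, 0.1311]
orientation: [0.0, -0.035, 0.999, -0.0]
wrist_force: [-0.8, 0.9, 6.6]
finger_gap: 0.0124
grip_force: 79.1
```

```bash
python3 st.py
```

```text
17.45 [ 0.6211 -0.2308  0.1311] yaw 184.00 F [-0.78  0.95  6.64] M [0.234 0.251 0.389] q6 -0.547 tau6 -0.386 0.01241300991213292 79.05633218586445
```

>>> drive_tool(deltas=[[[255,0,0,0.0002,0,0,5],[255,0,0,0.0003,0,0,10]]])

```text
clock: 17.7
tcp_pos: [0.6211, -0.2308, 0.1308]
orientation: [0.0, 0.052, 0.999, -0.0]
wrist_force: [-1.2, 0.2, 5.9]
finger_gap: 0.0125
grip_force: 79.0
```

```bash
python3 st.py
```

```text
17.7 [ 0.6211 -0.2308  0.1308] yaw 173.99 F [-1.21  0.16  5.9 ] M [0.254 0.223 0.426] q6 -0.372 tau6 -0.340 0.012469853291392243 79.02988431975245
```

>>> drive_tool(deltas=[[[255,0,0,0.0002,0,0,5],[255,0,0,0.0003,0,0,10]]])

```text
clock: 17.95
tcp_pos: [0.6211, -0.2308, 0.1305]
orientation: [0.0, 0.139, 0.99, 0.0]
wrist_force: [-1.0, 0.3, 6.0]
finger_gap: 0.0125
grip_force: 79.0
```

```bash
python3 st.py
```

```text
17.95 [ 0.6211 -0.2308  0.1305] yaw 163.99 F [-0.99  0.29  5.97] M [0.221 0.25  0.377] q6 -0.198 tau6 -0.340 0.012452974859287706 79.01495687663555
```

>>> drive_tool(deltas=[[[255,0,0,0.0002,0,0,5],[255,0,0,0.0003,0,0,10]]])

```text
clock: 18.2
tcp_pos: [0.6211, -0.2307, 0.1301]
orientation: [0.0, 0.225, 0.974, 0.0]
wrist_force: [-0.7, 1.3, 5.0]
finger_gap: 0.0123
grip_force: 79.0
```

```bash
python3 st.py
```

```text
18.2 [ 0.6211 -0.2307  0.1301] yaw 154.00 F [-0.71  1.3   5.03] M [0.255 0.195 0.424] q6 -0.023 tau6 -0.340 0.012331602178532993 78.99573298171163
```

>>> drive_tool(deltas=[[[255,0,0,0.0002,0,0,5],[255,0,0,0.0003,0,0,10]]])

```text
clock: 18.45
tcp_pos: [0.6212, -0.2306, 0.1298]
orientation: [0.0, 0.309, 0.951, 0.0]
wrist_force: [0.0, 1.4, 5.9]
finger_gap: 0.0127
grip_force: 79.0
```

```bash
python3 st.py
```

```text
18.45 [ 0.6212 -0.2306  0.1298] yaw 144.00 F [0.05 1.41 5.92] M [0.326 0.191 0.396] q6 0.152 tau6 -0.340 0.012717513938151214 78.97277595475316
```

>>> drive_tool(deltas=[[[255,0,0,0.0002,0,0,5],[255,0,0,0.0003,0,0,10]]])

```text
clock: 18.7
tcp_pos: [0.6212, -0.2306, 0.1295]
orientation: [0.0, 0.391, 0.921, 0.0]
wrist_force: [-0.7, 0.9, 5.3]
finger_gap: 0.0125
grip_force: 78.9
```

```bash
python3 st.py
```

```text
18.7 [ 0.6212 -0.2306  0.1295] yaw 134.00 F [-0.66  0.91  5.32] M [0.317 0.161 0.323] q6 0.326 tau6 -0.339 0.012508211904552662 78.94680239260197
```

>>> drive_tool(deltas=[[[255,0,0,0.0002,0,0,5],[255,0,0,0.0003,0,0,10]]])

```text
clock: 18.95
tcp_pos: [0.6212, -0.2306, 0.1292]
orientation: [0.0, 0.469, 0.883, 0.0]
wrist_force: [-0.6, 1.1, 4.1]
finger_gap: 0.0124
grip_force: 78.9
```

```bash
python3 st.py
```

```text
18.95 [ 0.6212 -0.2306  0.1292] yaw 124.00 F [-0.63  1.14  4.08] M [0.311 0.056 0.36 ] q6 0.501 tau6 -0.339 0.012381023917024855 78.9192552678287
```

>>> drive_tool(deltas=[[[255,0,0,0.0002,0,0,5],[255,0,0,0.0003,0,0,10]]])

```text
clock: 19.2
tcp_pos: [0.6213, -0.2306, 0.1288]
orientation: [0.0, 0.545, 0.839, 0.0]
wrist_force: [-0.6, 1.7, 4.7]
finger_gap: 0.0124
grip_force: 78.9
```

```bash
python3 st.py
```

```text
19.2 [ 0.6213 -0.2306  0.1288] yaw 114.00 F [-0.6   1.74  4.71] M [0.284 0.044 0.412] q6 0.675 tau6 -0.339 0.01235763880884452 78.88934276998043
```

>>> drive_tool(deltas=[[[255,0,0,0.0002,0,0,5],[255,0,0,0.0003,0,0,10]]])

```text
clock: 19.45
tcp_pos: [0.6213, -0.2306, 0.1287]
orientation: [0.0, 0.616, 0.788, 0.0]
wrist_force: [0.3, 1.9, 6.0]
finger_gap: 0.0129
grip_force: 79.1
```

```bash
python3 st.py
```

```text
19.45 [ 0.6213 -0.2306  0.1287] yaw 104.02 F [0.31 1.87 6.  ] M [0.349 0.177 0.459] q6 0.850 tau6 -0.260 0.012935512304823572 79.10562314093113
```

tau6 responds linearly to row speed with a free load of about 0.385. It has now risen by about 0.08, so the foot is on the bar. Next are smaller steps.

>>> drive_tool(deltas=[[[255,0,0,0.0001,0,0,2.5],[255,0,0,0.0002,0,0,5]]])

```text
clock: 19.7
tcp_pos: [0.6214, -0.2305, 0.1286]
orientation: [0.0, 0.649, 0.761, 0.0]
wrist_force: [-1.1, 2.5, 6.0]
finger_gap: 0.0127
grip_force: 79.2
```

```bash
python3 st.py
```

```text
19.7 [ 0.6214 -0.2305  0.1286] yaw 99.11 F [-1.15  2.46  5.98] M [0.411 0.207 0.561] q6 0.935 tau6 0.148 0.012742213530316614 79.22789745032787
```

>>> drive_tool(deltas=[[[255,0,0,0,0,0,2.5],[255,0,0,0.0001,0,0,5]]])

```text
clock: 19.95
tcp_pos: [0.6214, -0.2305, 0.1286]
orientation: [0.0, 0.681, 0.732, 0.0]
wrist_force: [-0.3, 1.2, 6.7]
finger_gap: 0.0126
grip_force: 79.3
```

```bash
python3 st.py
```

```text
19.95 [ 0.6214 -0.2305  0.1286] yaw 94.11 F [-0.33  1.18  6.69] M [0.378 0.135 0.567] q6 1.022 tau6 0.192 0.012590643346566621 79.27886663004756
```

>>> drive_tool(deltas=[[[255,0,0,0,0,0,1],[255,0,0,0,0,0,2]]])

```text
clock: 20.2
tcp_pos: [0.6214, -0.2305, 0.1286]
orientation: [0.0, 0.694, 0.72, 0.0]
wrist_force: [-0.8, 1.5, 6.6]
finger_gap: 0.0125
grip_force: 79.2
```

```bash
python3 - <<'E'
from h import *
L=[];t=[]
for i in range(8):
    s=get_state();L.append(s['ft_torque'][2]);t.append(s['tau'][5]);read_camera("side")
print(np.round(L,3),np.mean(L),np.round(t,3),s['tcp_pos'],s['clock'])
E
```

```text
[0.562 0.541 0.47  0.488 0.501 0.5   0.468 0.513] 0.5054728688730545 [0.428 0.564 0.565 0.5   0.485 0.483 0.483 0.483] [ 0.62146601 -0.23048538  0.12862299] 20.55
```

>>> drive_tool(deltas=[[[255,0,0,0,0,0,1],[255,0,0,0,0,0,2]]])

```text
clock: 20.85
tcp_pos: [0.6215, -0.2305, 0.1286]
orientation: [0.0, 0.706, 0.708, 0.001]
wrist_force: [-0.1, 2.1, 6.3]
finger_gap: 0.0124
grip_force: 79.2
```

```bash
python3 st.py
```

```text
20.85 [ 0.6215 -0.2305  0.1286] yaw 90.17 F [-0.1   2.15  6.28] M [0.353 0.111 0.599] q6 1.091 tau6 0.444 0.012412394314269635 79.21326342970133
```

>>> drive_tool(deltas=[[[60,0,0,0,0,0,0],[60,0,0,0,0,0,0],[60,0,0,0,0,0,0],[60,0,0,0,0,0,0],[60,0,0,-0.02,0,0,0],[60,0,0,-0.06,0,0,0],[60,0,0,-0.1,0,0,0],[60,0,0,-0.12,0,0,0],[60,0,0,-0.12,0,0,0],[60,0,0,-0.12,0,0,0]]])

```text
clock: 22.1
tcp_pos: [0.6207, -0.2308, 0.2465]
orientation: [-0.001, 0.707, 0.708, -0.0]
wrist_force: [-1.3, 0.5, -1.7]
finger_gap: 0.0651
grip_force: 0.0
```

```bash
python3 st.py; python3 chk.py scene side; ls pics
```

```text
22.1 [ 0.6207 -0.2308  0.2465] yaw 90.10 F [-1.26  0.52 -1.65] M [ 0.007 -0.001 -0.008] q6 1.092 tau6 -0.000 0.06508605782275304 0.0
scene bar near end -0.1321065503520688 base front -0.13020707980184573
-0.14 32 [-12.2  12.8   0.3  47.9]
-0.12 65 [-11.1  13.4   1.1  48.5]
-0.1 60 [-12.8  14.    0.6  48.5]
T 167 c [ 0.6243 -0.2291] size [0.013  0.0876] ang 0.03 z [0.1501 0.1541 0.1569]
side bar near end -0.13507418215799066 base front -0.1362358919300266
-0.14 72 [-14.4  13.2  -0.6  48.8]
-0.12 89 [-15.2  11.9  -1.6  49.4]
-0.1 88 [-14.   13.   -0.5  48.9]
-0.08 81 [-14.8  12.7  -1.1  48.4]
-0.06 78 [-14.   11.5  -1.3  49.5]
-0.04 78 [-13.3  10.2  -1.6  49. ]
T 201 c [ 0.6195 -0.2324] size [0.0151 0.0893] ang 2.16 z [0.1504 0.1548 0.1595]
chk_scene_11.75.png
chk_scene_13.78.png
chk_scene_22.15.png
chk_side_11.80.png
chk_side_13.82.png
chk_side_22.20.png
scene0.png
scene2.png
scene3.png
side0.png
side2.png
side3.png
w1.png
wT.png
wrist2.png
```

The bar is home and clamped, and the arm is clear.

```bash
python3 -c "
from workcell import *
print(hand_in())"
```

```text
the job is handed in; nothing more can be done
None
```

The brass bar is home against the end stop and clamped at about 0.20 N m above free turning, the gripper has let go and is clear, and the job was handed in at about 22 s; no verdict was returned.

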